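# Dry-fit a small bench stand in its jig

### The arm

A 6-joint arm with a two-finger parallel gripper is mounted at the origin on the work surface. World frame = base frame: x ahead of the robot, y to its left, z up, the work surface at z = 0. Lengths are in m, angles in rad, forces in N, time in s.
With the tool pointing down it reaches from about 0.325 to 0.9 m from the base axis. Payload 6.1 kg.
Tool frame: the origin (TCP) lies between the finger pads; the fingertips stand finger_overhang ahead of it and the grasp point (between the pads) lies 2 mm behind it (finger_overhang is the distance from the TCP to the fingertips, in m); z points along the fingers, y is the line along which they close (so a half turn about z gives the same grasp; the last joint's range is limited). The gripper opens to 87 mm and grips with 3 to 60 N. Pads are 19 mm wide; open, the fingers measure 117 mm over their backs; the gripper's body (75 mm by 190 mm) begins 51 mm behind the grasp point.
Start: joints at [-1.369, 0.22, 1.526, -0, 1.395, -0.126], TCP at [0.201, -0.592, 0.2] pointing down, gripper open.
Joint ranges: [-2.98, 2.98], [-0.91, 2.08], [0.09, 2.57], [-1.24, 4.39], [0.2, 2.65], [-2.68, 2.68]. Speed limits (rad/s): [2.57, 2.57, 3.01, 3.14, 3.14, 3.14].

### API

Orientations are given as a 3x3 rotation matrix whose columns are the frame's x, y, z axes.
In Python, from cell import * gives the robot as it stands.
- The arm moves only by the tool servo_tool, never from a script. Its argument "motion" is a list of rows, each a list of 3 entries, a list of its own where there are three numbers: the turn, a rotation vector about the tool's x, y, z normalised to -1 to 1, where 1 is 45 degrees, then the shift along the tool's x, y, z normalised to -1 to 1, where 1 is 30 cm, then the gripper's target within -1 to 1 (shut at 1, half-way at 0, fully open at -1). A call has 1 to 12 rows; each row is the pose to reach, as a shift and turn from the pose commanded when the call began, along the tool's axes at that moment; what a row does not reach only later rows make up. A row lasts 1/12 s, in which the tool goes at most 41.7 mm and 7.16 degrees, less where a joint would pass 70% of its speed; a pose out of reach is approached as far as the arm can. A call with a number of a shift or a turn outside -1 to 1 is refused whole. A call with a gripper value outside its range is refused whole. The fingers move at their own pace and stop on an object; "force" is the grip in N (left out, the last holds). Time passes only in rows, so rows that repeat a pose let the fingers close. It gives the time, the measured TCP pose, the force, the opening and the grip force at its end, in the units of the state.
- get_obs(): the state, without advancing time (a new reading comes with each control period).
- snapshot(name): name is "scene" or "top"; returns the picture (480x640x3 uint8, blue, green, red); there is no depth.
- camera_model(name): a dict with "mtx" (3x3 intrinsics, pixels), "dist_coeffs" ([k1, k2, p1, p2, k3] as OpenCV has them; the pictures are not rectified), "rvec" (rotation vector, rad) and "tvec" (3), from world to camera coordinates, as OpenCV has them. Camera axes: x right, y down, z forward; pixel columns grow to the right and rows downward; lengths in m; the calibration is good to about 2 mm. A picture is of the moment at which its call begins. camera_model takes no time and is no camera call.
- hand_in(): hands the job in; it is judged then, once.
Trained networks look in the newest picture that a camera, given by its name, has taken for a name from the list of things; names that differ only in an ending like _2 or _b are one class to them, and where a whole thing is asked for, a point or a joint stands for the part that bears it (a point fixed in the world has none). Each returns a list of dicts, best first, with "p" (0 to 1); they miss things now and then, are a little off and sometimes report something else, mostly with a low value. They report only what shows in the picture. A call takes as long as a camera call. They do not tell look-alikes from the thing itself.
- regions_of(thing, camera): "pixels" (480x640 bool, what is visible of it) and "bbox" ([left, top, right, bottom] in pixels, round what is visible of it).
The state is a dict: "time_s": time; "q": joint angles; "joint_velocities": joint speeds; "effort": joint torques, N m; "tcp_pos": TCP position; "tool_rot": TCP orientation; "contact_force": force on the tool from outside, world axes, zero at the start; "ft_torque": the same for the moment, N m; "opening": opening from 0.0 (shut) to 1.0 (fully open); "finger_force": force on a finger pad.
Only numpy, scipy, OpenCV 4.12 (cv2) and the standard library are available. Lean on these libraries where they do the work, as an engineer would, in place of code of your own. Each camera call takes 0.05 s, during which the arm holds its last target. There are 200 camera calls.

### The job

Dry-fit the little bench stand in the plywood jig: stand the thick foot in the middle of the wide frame and the thin foot in the middle of the narrow frame, each square within its frame. Then lay the long board across both feet, centred over the jig and square to the feet, and last stand the steel weight upright on the middle of the board. Leave the short offcut and the glue bottle where they are.

Things in the scene. Friction and masses are not known exactly. Their poses are not given: they have to be found in the camera images.
- thick_foot_mid (a point): thick foot: loose pine block 110 long (its x) x 50 wide (its y) x 60 mm high (its z), about 0.17 kg, lying free on the table, right way up; the point is its centre, 30 mm above its underside. Either end may go forward.
- thin_foot_mid (a point): thin foot: loose pine block 110 long (its x) x 28 wide (its y) x 60 mm high (its z), about 0.09 kg, standing on its narrow side, right way up; the point is its centre, 30 mm above its underside. Either end may go forward.
- top_board_mid (a point): long board: loose pine board 200 long (its x) x 60 wide (its y) x 18 mm thick (its z), about 0.14 kg, lying flat; the point is its centre, 9 mm above its underside. Either end may go left.
- weight_mid (a point): weight: loose plain steel cylinder 42 mm in diameter, 60 mm high, about 0.6 kg, standing upright (its z up); the point is its centre, 30 mm above its underside.
- jig: jig: plywood base board fixed to the table, 170 (its x, away from the robot) x 250 (its y, to the robot's left) x 9 mm thick; the origin is the centre of its underside at table height. It carries the two frames side by side along its y, their centres 62 mm either side of its centre; which frame is on the left varies. The long board's length goes along the jig's y, its centre above the jig's centre; resting on both feet its underside is 69 mm above the table.
- wide_frame: wide frame on the jig, fixed: a low rectangle of dark wooden strips, each 10 wide and 6 mm high, its clear inside 130 long (its x) x 70 mm wide (its y); the origin is the middle of its inside, on the jig's upper face, 9 mm above the table, where the foot stands.
- narrow_frame: narrow frame on the jig, fixed: as the wide frame, but its clear inside is 130 x 48 mm; origin and axes likewise.
- offcut_mid (a point): short offcut, not to be used: loose pine board 60 (its x) x 100 (its y) x 18 mm thick lying flat in front of the jig, towards the robot; the point is its centre, 9 mm above the table. To be left alone.
- glue: glue bottle: white, 54 mm in diameter, 150 mm tall, standing beyond the jig; the origin is the centre of its underside. To be left alone.
Things that resemble listed ones, but are neither listed nor needed, are in the scene too. What is shaped like the part that bears thick_foot_mid but green, orange or pink is not meant.

How it is judged:
By the outcome, as a careful person would: the job done as asked, in the order asked, and still so for the second after the job is handed in, with the robot touching nothing.
It also fails if it takes over 106 s, if anything falls off the work surface, if the arm or the gripper's body presses on something with over 40 N, if the wrist force passes 120 N, or if a joint passes its speed limit or range.

## Working session

There is one attempt and no reset: what is moved stays moved. The work goes in short steps, Python scripts to look and compute and a tool call to move; the robot and the scene stay as the last step left them, time stands still between calls to the robot, and variables do not carry over. Pictures are saved under pics/ and viewed, at most 14 in all, crops included, and the job is handed in when it is done.

Besides the shell and the picture viewer there is one more tool, called as name(argument=value, ...) on one line, values as JSON. servo_tool: Moves the arm, as the interface text tells. Its arguments: {"type":"object","properties":{"motion":{"type":"array"},"force":{"type":"number"}},"required":["motion"]}

```bash
mkdir -p pics; ls; python3 - <<'E'
from cell import *
import cv2
for n in("scene","top"):
    im=snapshot(n); cv2.imwrite(f"pics/{n}0.png",im)
    m=camera_model(n); print(n,m)
    for t in ["thick_foot_mid","thin_foot_mid","top_board_mid","weight_mid","jig","wide_frame","narrow_frame","offcut_mid","glue"]:
        print(t,[(round(r["p"],2),[int(v) for v in r["bbox"]],int(r["pixels"].sum())) for r in regions_of(t,n)][:4])
o=get_obs();print(o)
E
```

```text
pics
scene {'mtx': array([[617.4507159 ,   0.        , 321.46017033],
       [  0.        , 617.4507159 , 238.27991208],
       [  0.        ,   0.        ,   1.        ]]), 'dist_coeffs': array([-0.13281612,  0.        ,  0.        ,  0.        ,  0.        ]), 'rvec': array([ 2.06458157,  1.5057761 , -0.51578219]), 'tvec': array([-0.10920547, -0.3438572 ,  1.61762   ])}
thick_foot_mid [(0.96, [137, 384, 206, 434], 2579), (0.75, [415, 256, 477, 299], 2080), (0.7, [92, 318, 158, 363], 2423), (0.68, [172, 289, 227, 355], 1907)]
thin_foot_mid [(0.59, [166, 218, 196, 272], 1225)]
top_board_mid []
weight_mid [(0.63, [494, 224, 519, 253], 626)]
jig [(0.93, [257, 233, 403, 338], 6761)]
wide_frame [(0.89, [321, 239, 394, 307], 926)]
narrow_frame [(0.8, [274, 259, 331, 325], 838)]
offcut_mid [(0.55, [312, 196, 358, 226], 1127)]
glue [(0.69, [406, 315, 441, 370], 1384)]
top {'mtx': array([[496.98841088,   0.        , 318.07114998],
       [  0.        , 496.98841088, 238.91570484],
       [  0.        ,   0.        ,   1.        ]]), 'dist_coeffs': array([0.03414828, 0.        , 0.        , 0
[... 843 characters left out ...]
]), 'joint_velocities': array([-2.27932648e-04, -2.79689187e-04,  1.68521923e-03, -5.99911075e-04,
       -4.15906809e-05, -1.58891685e-03]), 'effort': array([ 1.21400094e-04, -4.94577348e+01, -3.87718141e+01,  7.00153573e-02,
        4.66864184e-02, -1.91075316e-07]), 'tcp_pos': array([ 0.20119357, -0.5917284 ,  0.19955021]), 'tool_rot': array([[ 9.46761899e-01,  3.21934630e-01, -2.66684472e-05],
       [ 3.21934629e-01, -9.46761899e-01, -2.99384840e-05],
       [-3.48869045e-05,  1.97591193e-05, -9.99999999e-01]]), 'contact_force': array([-0.30070713, -0.15738408,  0.67154989]), 'ft_torque': array([-0.00187984, -0.02317936, -0.04143707]), 'finger_force': 0.0, 'opening': 0.9979451114364223}
```

View pics/top0.png

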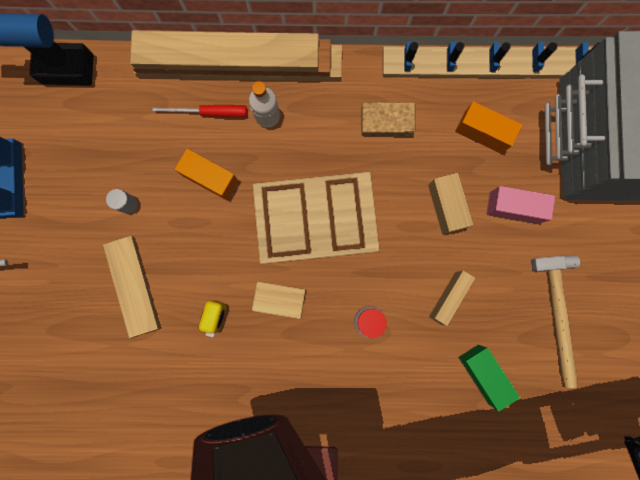

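View pics/scene0.png

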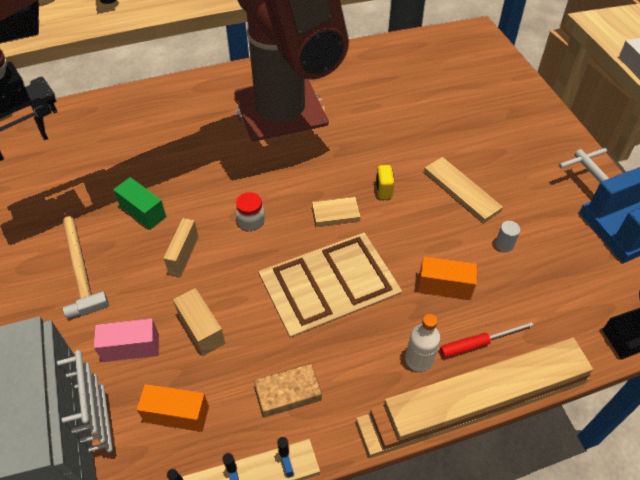

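The top view shows the thick foot at about (452,203), the thin foot (454,298), the board (130,286), the weight (120,200) and the jig (316,217), with the wide frame on the picture's left. In the scene view the same five are at (198,321), (180,247), (462,189), (507,237) and (330,283). Next I fit box silhouettes in both views.

```bash
cat > h.py <<'E'
import numpy as np, cv2
from scipy.optimize import minimize
from cell import *
CM={n:camera_model(n) for n in("scene","top")}
def proj(n,P):
    m=CM[n]; return cv2.projectPoints(np.asarray(P,float).reshape(-1,3),m["rvec"],m["tvec"],m["mtx"],m["dist_coeffs"])[0][:,0]
def back(n,uv,z):
    m=CM[n]; a=cv2.undistortPoints(np.array([[uv]],float),m["mtx"],m["dist_coeffs"])[0,0]
    R=cv2.Rodrigues(m["rvec"])[0]; d=R.T@np.r_[a,1]; c=-R.T@m["tvec"]; return (c+d*(z-c[2])/d[2])
def box(p,s,z0):
    x,y,t=p; c,si=np.cos(t),np.sin(t); L,W,H=s
    if L==W and L<.06: # cylinder
        a=np.linspace(0,2*np.pi,32,endpoint=False); q=np.c_[np.cos(a),np.sin(a)]*L/2
    else: q=np.array([[L,W],[-L,W],[-L,-W],[L,-W]])/2
    q=q@np.array([[c,si],[-si,c]])+[x,y]
    return np.vstack([np.c_[q,np.full(len(q),z)] for z in(z0,z0+H)])
def hull(n,p,s,z0,k=4):
    h=cv2.convexHull(proj(n,box(p,s,z0)).astype(np.float32))[:,0]
    M=np.zeros((480,640),np.uint8); 
    cv2.fillConvexPoly(M,np.round(h*256).astype(np.int32),255,cv2.LINE_AA,8); return M/255.
def gc(im,M,g=7):
    k=np.ones((3,3),np.uint8); m=(M>.5).astype(np.uint8)
    big=cv2.dilate(m,k,iterations=g); sm=cv2.erode(m,k,iterations=g-1)
    far=cv2.dilate(m,k,iterations=g+14)
    G=np.where(sm>0,1,np.where(m>0,3,np.where(big>0,2,0))).astype(np.uint8)
    x0,y0,w,h=cv2.boundingRect(far); sl=np.s_[y0:y0+h,x0:x0+w]
    g_=G[sl].copy(); cv2.grabCut(im[sl].copy(),g_,None,np.zeros((1,65)),np.zeros((1,65)),4,cv2.GC_INIT_WITH_MASK)
    o=np.zeros((480,640)); o[sl]=(g_&1); return o
def fit(ims,p,s,z0,cams=("top","scene"),it=3,g=7):
    p=np.array(p,float)
    for i in range(it):
        ms={n:gc(ims[n],hull(n,p,s,z0),max(g-2*i,4)) for n in cams}
        def f(v):
            q=p+v*[.01,.01,.1]; L=0
            for n in cams:
                h=hull(n,q,s,z0); L+=1-np.minimum(h,ms[n]).sum()/np.maximum(h,ms[n]).sum()
            return L
        b=min((minimize(f,[0,0,a],method="Nelder-Mead",options=dict(initial_simplex=np.array([[0,0,a],[1,0,a],[0,1,a],[0,0,a+1]]))) for a in(-.7,.3)),key=lambda r:r.fun)
        p=p+b.x*[.01,.01,.1]
    return p,b.fun
E
cat > m.py <<'E'
from h import *
ims={n:cv2.imread(f"pics/{n}0.png") for n in("scene","top")}
def ang(a,b,z): d=back("top",b,z)-back("top",a,z); return np.arctan2(d[1],d[0])
T=dict(thick=((452,203),((466,229),(446,177)),(.11,.05,.06),0),
 thin=((454,298),((442,322),(468,277)),(.11,.028,.06),0),
 board=((130,286),((144,336),(119,238)),(.2,.06,.018),0),
 weight=((122,201),None,(.042,.042,.06),0),
 jig=((316,217),((319,261),(313,177)),(.17,.25,.009),0),
 offcut=((279,300),((275,316),(281,286)),(.06,.1,.018),0))
R={}
for k,(c,e,s,z) in T.items():
    zz=s[2] if k in("board","jig","offcut") else s[2]/2
    p=list(back("top",c,zz)[:2])+[ang(*e,zz) if e else 0]
    ini=np.round(p,3)
    for cams in(("top","scene"),("top",),("scene",)):
        r,f=fit(ims,p,s,z,cams); print(k,ini,cams,np.round(r,4),round(f,3))
        if len(cams)==2:
            R[k]=r
            for n in cams:
                h=cv2.convexHull(proj(n,box(r,s,z)).astype(np.float32))
                cv2.polylines(ims[n],[np.round(h*16).astype(np.int32)],True,(255,0,255),1,cv2.LINE_AA,4)
print("glue",back("top",(266,122),0.02), "redjar",back("top",(371,323),.04))
a=cv2.resize(ims["top"][150:350,90:490],None,fx=2,fy=2); b=cv2.resize(ims["scene"][150:350,120:520],None,fx=2,fy=2)
cv2.imwrite("pics/ov.png",cv2.resize(np.vstack([a,b]),(800,600) if 0 else (600,600)))
E
python3 m.py
```

```text
thick [ 0.593 -0.331  0.352] ('top', 'scene') [ 0.5908 -0.3275  0.2638] 0.154
thick [ 0.593 -0.331  0.352] ('top',) [ 0.591  -0.3274  0.2653] 0.026
thick [ 0.593 -0.331  0.352] ('scene',) [ 0.591  -0.3275  0.2657] 0.024
thin [ 0.4   -0.333 -0.53 ] ('top', 'scene') [ 0.4014 -0.3266 -0.5199] 0.194
thin [ 0.4   -0.333 -0.53 ] ('top',) [ 0.4016 -0.3266 -0.522 ] 0.032
thin [ 0.4   -0.333 -0.53 ] ('scene',) [ 0.4015 -0.3268 -0.5225] 0.032
board [0.414 0.325 0.304] ('top', 'scene') [0.414  0.3244 0.3327] 0.081
board [0.414 0.325 0.304] ('top',) [0.414  0.3244 0.3326] 0.022
board [0.414 0.325 0.304] ('scene',) [0.4137 0.3243 0.3301] 0.023
weight [0.587 0.346 0.   ] ('top', 'scene') [0.5864 0.3445 0.058 ] 0.212
weight [0.587 0.346 0.   ] ('top',) [0.5864 0.3442 0.0491] 0.039
weight [0.587 0.346 0.   ] ('scene',) [0.5862 0.3444 0.1692] 0.04
jig [ 0.564 -0.053  0.087] ('top', 'scene') [ 0.563  -0.0504  0.1226] 0.115
jig [ 0.564 -0.053  0.087] ('top',) [ 0.563  -0.0504  0.1219] 0.012
jig [ 0.564 -0.053  0.087] ('scene',) [ 0.5627 -0.0503  0.1215] 0.012
offcut [ 0.39   0.02  -0.174] ('top', 'scene') [ 0.391   0.0208 -0.1538] 0.168
offcut [ 0.39   0.02  -0.174] ('top',) [ 0.3909  0.0207 -0.1585] 0.031
offcut [ 0.39   0.02  -0.174] ('scene',) [ 0.391   0.0207 -0.1523] 0.034
glue [0.76299056 0.05618414 0.02      ] redjar [ 0.3481768  -0.16568389  0.04      ]
```

View pics/ov.png

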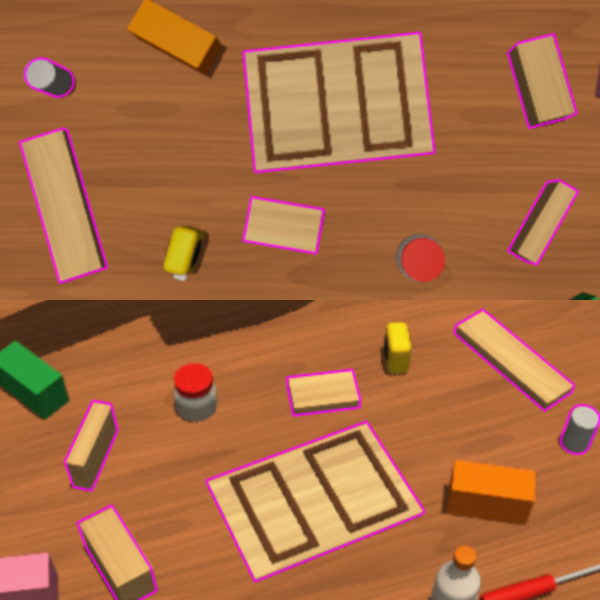

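The overlay shows every outline sitting on its part, with the wide frame on the jig's +y side. The single-camera fits ran on images that already had outlines drawn, so I'll rerun them clean and check the frame strips.

```bash
cat > m2.py <<'E'
from h import *
ims={n:cv2.imread(f"pics/{n}0.png") for n in("scene","top")}
T=dict(thick=([.5908,-.3275,.264],(.11,.05,.06),0),thin=([.4014,-.3266,-.52],(.11,.028,.06),0),board=([.414,.3244,.333],(.2,.06,.018),0),
weight=([.5864,.3445,0],(.042,.042,.06),0),jig=([.563,-.0504,.1226],(.17,.25,.009),0),offcut=([.391,.0208,-.154],(.06,.1,.018),0))
for k,(p,s,z) in T.items():
    for cams in(("top",),("scene",)):
        r,f=fit(ims,p,s,z,cams); print(k,cams,np.round(r,4),round(f,3))
# frames: dark strips, maximise darkness of strip mask
j=np.array([.563,-.0504,.1226]);c,s_=np.cos(j[2]),np.sin(j[2])
for name,sg,w in(("wide",1,.07),("narrow",-1,.048)):
    p0=np.array([j[0]-sg*.062*s_, j[1]+sg*.062*c, j[2]])
    for cams in(("top",),("scene",),("top","scene")):
        def f(v):
            q=p0+v*[.01,.01,.1];L=0
            for n in cams:
                g=cv2.cvtColor(ims[n],cv2.COLOR_BGR2GRAY).astype(float)
                m=hull(n,q,(.15,w+.02,.0001),.015)-hull(n,q,(.13,w,.0001),.015)
                L+=(g*m).sum()/m.sum()
            return L
        r=minimize(f,[0,0,0],method="Nelder-Mead",options=dict(initial_simplex=[[0,0,0],[.5,0,0],[0,.5,0],[0,0,.5]]))
        print(name,cams,np.round(p0,4),np.round(p0+r.x*[.01,.01,.1],4),round(r.fun,1))
E
python3 m2.py
```

```text
thick ('top',) [ 0.59   -0.3262  0.2472] 0.073
thick ('scene',) [ 0.5936 -0.3271  0.2612] 0.08
thin ('top',) [ 0.401  -0.3266 -0.5557] 0.087
thin ('scene',) [ 0.4029 -0.3265 -0.4954] 0.099
board ('top',) [0.4138 0.3245 0.3311] 0.03
board ('scene',) [0.415  0.3244 0.3359] 0.048
weight ('top',) [0.5861 0.3449 0.0374] 0.074
weight ('scene',) [0.5886 0.3432 0.2711] 0.115
jig ('top',) [ 0.5647 -0.0507  0.118 ] 0.035
jig ('scene',) [ 0.5605 -0.0487  0.1224] 0.064
offcut ('top',) [ 0.3904  0.0207 -0.1619] 0.061
offcut ('scene',) [ 0.3922  0.0204 -0.176 ] 0.084
wide ('top',) [0.5554 0.0111 0.1226] [0.5558 0.0102 0.1185] 87.2
wide ('scene',) [0.5554 0.0111 0.1226] [0.5594 0.0097 0.121 ] 83.5
wide ('top', 'scene') [0.5554 0.0111 0.1226] [0.5579 0.0099 0.1183] 174.2
narrow ('top',) [ 0.5706 -0.1119  0.1226] [ 0.5703 -0.1123  0.1199] 88.3
narrow ('scene',) [ 0.5706 -0.1119  0.1226] [ 0.574  -0.1129  0.1208] 85.3
narrow ('top', 'scene') [ 0.5706 -0.1119  0.1226] [ 0.5727 -0.1126  0.12  ] 176.9
```

```bash
cat > p.py <<'E'
import sys,json,numpy as np
from cell import *
from scipy.spatial.transform import Rotation as Ro
# args: waypoints x,y,z,yaw (TCP, world); prints turn/shift normalised from current pose + rows needed
def plan(*W):
    o=get_obs(); P=np.array(o["tcp_pos"]); R=np.array(o["tool_rot"]); print("t",round(o["time_s"],2),"tcp",np.round(P,4),"yaw",round(np.arctan2(R[1,0],R[0,0]),4),"open",round(o["opening"],3))
    p0,R0=P,R
    for x,y,z,a in W:
        T=np.array([[np.cos(a),np.sin(a),0],[np.sin(a),-np.cos(a),0],[0,0,-1]])
        t=Ro.from_matrix(R.T@T).as_rotvec()/(np.pi/4); s=R.T@(np.array([x,y,z])-P)/.3
        n=max(np.linalg.norm(np.array([x,y,z])-p0)/.0417,Ro.from_matrix(R0.T@T).magnitude()/np.radians(7.16))
        print(json.dumps([np.round(t,4).tolist(),np.round(s,4).tolist()]),"rows",round(n,1)); p0,R0=np.array([x,y,z]),T
if __name__=="__main__": plan(*[tuple(map(float,a.split(","))) for a in sys.argv[1:]])
E
python3 -c "
import cell;print([n for n in dir(cell) if n[0]!='_']);print(getattr(cell,'finger_overhang',None))"
python3 p.py .592,-.327,.16,.257 .592,-.327,.038,.257
```

```text
['Unreachable', 'camera_model', 'finger_overhang', 'get_obs', 'hand_in', 'regions_of', 'snapshot']
0.017
t 1.0 tcp [ 0.2012 -0.5917  0.1996] yaw 0.3278 open 0.998
[[0.0, 0.0, 0.0901], [1.5174, -0.4161, 0.1318]] rows 11.4
[[0.0, 0.0, 0.0901], [1.5174, -0.4161, 0.5384]] rows 2.9
```

servo_tool(motion=[[[0, 0, 0.09], [0.98, -0.27, 0.08], -1], [[0, 0, 0.09], [0.98, -0.27, 0.08], -1], [[0, 0, 0.09], [0.98, -0.27, 0.08], -1], [[0, 0, 0.09], [0.98, -0.27, 0.08], -1], [[0, 0, 0.09], [0.98, -0.27, 0.08], -1], [[0, 0, 0.09], [0.98, -0.27, 0.08], -1], [[0, 0, 0.09], [0.98, -0.27, 0.08], -1], [[0, 0, 0.09], [0.98, -0.27, 0.08], -1]], force=25)

```text
time_s: 1.67
tcp_pos: [0.4574, -0.4165, 0.1751]
tool_rot: [[0.966, 0.258, 0.001], [0.258, -0.966, 0.002], [0.002, -0.001, -1.0]]
contact_force: [0.0, 0.4, -0.7]
opening: 1.0
finger_force: 0.0
```

```bash
python3 p.py .592,-.327,.12,.257 .592,-.327,.038,.257
```

```text
t 1.67 tcp [ 0.4574 -0.4165  0.1751] yaw 0.2609 open 1.0
[[-0.0017, -0.0023, 0.0049], [0.5101, -0.1722, 0.1849]] rows 4.1
[[-0.0017, -0.0023, 0.0049], [0.5096, -0.1718, 0.4582]] rows 2.0
```

servo_tool(motion=[[[0, 0, 0.005], [0.51, -0.172, 0.18], -1], [[0, 0, 0.005], [0.51, -0.172, 0.18], -1], [[0, 0, 0.005], [0.51, -0.172, 0.18], -1], [[0, 0, 0.005], [0.51, -0.172, 0.18], -1], [[0, 0, 0.005], [0.51, -0.172, 0.18], -1], [[0, 0, 0.005], [0.51, -0.172, 0.18], -1], [[0, 0, 0.005], [0.51, -0.172, 0.18], -1], [[0, 0, 0.005], [0.51, -0.172, 0.18], -1]])

```text
time_s: 2.33
tcp_pos: [0.5876, -0.333, 0.1223]
tool_rot: [[0.968, 0.249, 0.0], [0.249, -0.968, -0.001], [0.0, 0.001, -1.0]]
contact_force: [-0.2, -0.2, -0.1]
opening: 0.998
finger_force: 0.0
```

```bash
python3 p.py .592,-.327,.038,.257
```

```text
t 2.33 tcp [ 0.5876 -0.333   0.1223] yaw 0.252 open 0.998
[[0.0014, -0.0001, -0.0063], [0.0191, -0.016, 0.281]] rows 2.0
```

servo_tool(motion=[[[0, 0, -0.006], [0.019, -0.016, 0.1], -1], [[0, 0, -0.006], [0.019, -0.016, 0.2], -1], [[0, 0, -0.006], [0.019, -0.016, 0.281], -1], [[0, 0, -0.006], [0.019, -0.016, 0.281], -1], [[0, 0, -0.006], [0.019, -0.016, 0.281], -1], [[0, 0, -0.006], [0.019, -0.016, 0.281], 1], [[0, 0, -0.006], [0.019, -0.016, 0.281], 1], [[0, 0, -0.006], [0.019, -0.016, 0.281], 1], [[0, 0, -0.006], [0.019, -0.016, 0.281], 1], [[0, 0, -0.006], [0.019, -0.016, 0.281], 1], [[0, 0, -0.006], [0.019, -0.016, 0.281], 1], [[0, 0, -0.006], [0.019, -0.016, 0.281], 1]])

```text
time_s: 3.33
tcp_pos: [0.5928, -0.3254, 0.0375]
tool_rot: [[0.967, 0.255, 0.0], [0.255, -0.967, -0.0], [0.0, 0.0, -1.0]]
contact_force: [-0.1, 0.2, -0.7]
opening: 0.549
finger_force: 0.0
```

```bash
python3 p.py .592,-.327,.16,.119 .5576,.0104,.15,.119
```

```text
t 3.33 tcp [ 0.5928 -0.3254  0.0375] yaw 0.2581 open 0.549
[[0.0003, -0.0003, 0.1771], [-0.0038, 0.0044, -0.4083]] rows 2.9
[[0.0003, -0.0003, 0.1771], [0.1724, -1.1123, -0.3752]] rows 8.1
```

servo_tool(motion=[[[0, 0, 0], [0, 0, 0], 1], [[0, 0, 0], [0, 0, 0], 1], [[0, 0, 0], [0, 0, 0], 1], [[0, 0, 0], [0, 0, 0], 1]])

```text
time_s: 3.67
tcp_pos: [0.5928, -0.3255, 0.0375]
tool_rot: [[0.967, 0.255, 0.0], [0.255, -0.967, -0.0], [0.0, 0.0, -1.0]]
contact_force: [-0.5, 0.5, 1.6]
opening: 0.248
finger_force: 1.0
```

```bash
python3 p.py .592,-.327,.16,.119 .5576,.0104,.15,.119; python3 -c "
from h import *
im=snapshot('top');cv2.imwrite('pics/g1.png',cv2.resize(im[130:330,340:600],None,fx=2,fy=2))"
```

```text
t 3.67 tcp [ 0.5928 -0.3255  0.0375] yaw 0.258 open 0.248
[[0.0003, -0.0004, 0.177], [-0.0039, 0.0041, -0.4085]] rows 2.9
[[0.0003, -0.0004, 0.177], [0.1722, -1.1126, -0.3754]] rows 8.1
```

View pics/g1.png

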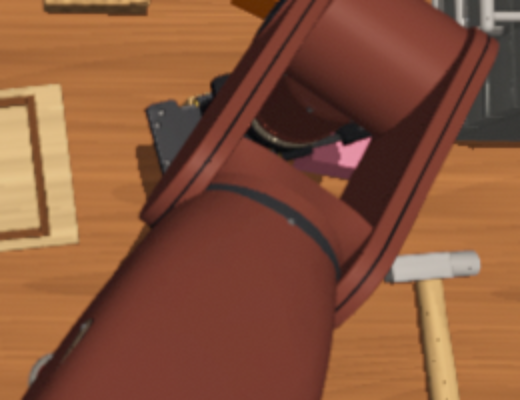

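The arm hides the grasp from above. I'll look from the scene camera.

```bash
python3 -c "
from h import *
im=snapshot('scene');cv2.imwrite('pics/g2.png',cv2.resize(im[150:450,60:360],None,fx=2,fy=2))"
```

```text
(no output)
```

View pics/g2.png

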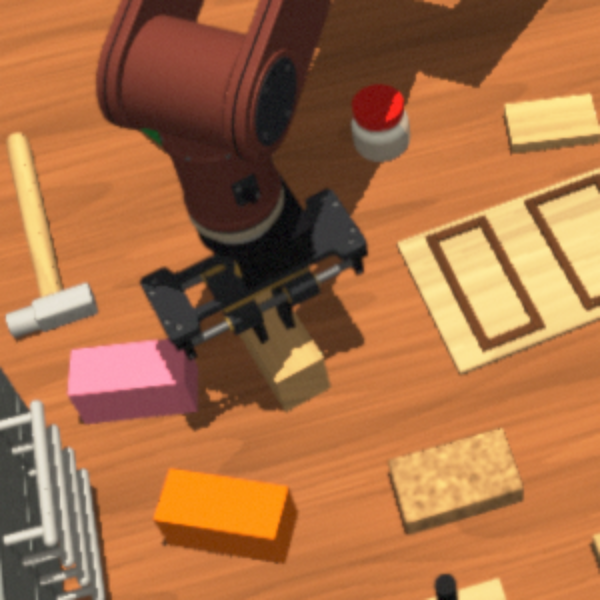

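```bash
python3 -c "
from h import *
T=get_obs();p=T['tcp_pos'];R=T['tool_rot'];print(np.round(T['q'],3),T['contact_force'],T['finger_force'],T['opening'])
im=snapshot('scene')
for y in(-.025,.025,0.0435,-.0435):
  a=[p+R@np.array([0,y,z]) for z in(.017,-.053)]
  q=proj('scene',a); cv2.line(im,tuple(np.round(q[0]).astype(int).tolist()),tuple(np.round(q[1]).astype(int).tolist()),(255,0,255) if abs(y)<.03 else (0,255,0),1)
h=proj('scene',box([.592,-.327,.257],(.11,.05,.06),0))
for i in range(4):
  for a,b in((i,(i+1)%4),(i+4,(i+1)%4+4),(i,i+4)): cv2.line(im,tuple(np.round(h[a]).astype(int).tolist()),tuple(np.round(h[b]).astype(int).tolist()),(255,0,0),1)
cv2.imwrite('pics/g3.png',cv2.resize(im[220:380,120:270],None,fx=4,fy=4,interpolation=cv2.INTER_CUBIC)[:600])"
```

```text
[-0.619  0.488  1.503  0.     1.15   0.694] [-0.06535633 -0.63370683  2.48073781] 1.1517979696509428 0.15621028534177536
```

View pics/g3.png

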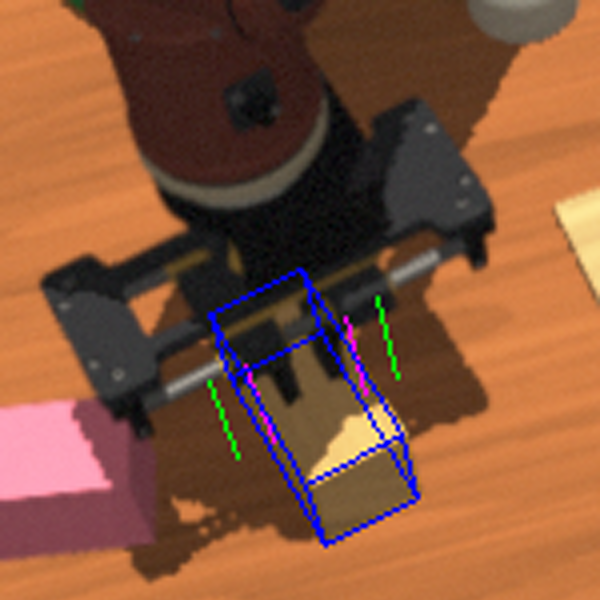

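```bash
python3 -c "
from h import *
for z in(.02,.04,.06,.08): print(z,back('scene',(198,316.5),z))
print(proj('top',[[.5928,-.3255,.02]]))
o=get_obs();print(o['tcp_pos'],o['time_s'],o['opening'])
for k in(0,): 
  for n in('top','scene'): print([(round(r['p'],2),r['bbox']) for r in regions_of('thick_foot_mid',n)])"
```

```text
0.02 [ 0.57548265 -0.32516168  0.02      ]
0.04 [ 0.58821518 -0.32443681  0.04      ]
0.06 [ 0.6009477  -0.32371194  0.06      ]
0.08 [ 0.61368023 -0.32298706  0.08      ]
[[448.0145518  204.13107637]]
[ 0.5928004  -0.32554437  0.03744499] 3.8167 0.11169627349133204
[(0.72, [455.3, 102.4, 497.8, 140.1]), (0.71, [486.5, 199.0, 524.1, 217.6]), (0.59, [174.4, 147.2, 235.8, 200.1]), (0.55, [483.4, 361.5, 518.7, 410.1])]
[(0.97, [136.7, 383.9, 207.8, 432.4]), (0.88, [416.9, 258.4, 479.2, 303.1]), (0.77, [90.5, 321.9, 157.7, 363.7]), (0.63, [179.1, 294.8, 224.6, 357.1])]
```

The fingers closed at full pace over the block's top. The tips show about 40 mm higher than the reported TCP implies. I'll lift, move over bare table and look at the shut fingertips there before anything else.

servo_tool(motion=[[[0, 0, 0], [0, 0, -0.14], 1], [[0, 0, 0], [0, 0, -0.27], 1], [[0, 0, 0], [0, 0, -0.27], 1], [[0, 0, 0], [-0.28, -0.4, -0.27], 1], [[0, 0, 0], [-0.28, -0.4, -0.27], 1], [[0, 0, 0], [-0.28, -0.4, -0.2], 1], [[0, 0, 0], [-0.28, -0.4, -0.1], 1], [[0, 0, 0], [-0.28, -0.4, -0.1], 1], [[0, 0, 0], [-0.28, -0.4, -0.1], 1], [[0, 0, 0], [-0.28, -0.4, -0.1], 1]])

```text
time_s: 4.75
tcp_pos: [0.4818, -0.2317, 0.068]
tool_rot: [[0.967, 0.255, 0.001], [0.255, -0.967, -0.001], [0.001, 0.001, -1.0]]
contact_force: [0.6, -0.8, 0.2]
opening: 0.006
finger_force: 0.0
```

```bash
python3 -c "
from h import *
T=get_obs();p=T['tcp_pos'];R=T['tool_rot'];print(np.round(T['q'],3),p,T['contact_force'],T['finger_force'],T['opening'])
im=snapshot('scene')
cv2.imwrite('pics/g4r.png',im)
q=proj('scene',[p+R@np.array([0,0,z]) for z in(.017,0,-.053)]);print(q)
for a in q: cv2.circle(im,tuple(np.round(a*16).astype(int).tolist()),16,(255,0,255),1,cv2.LINE_AA,4)
x,y=q[0].astype(int)
cv2.imwrite('pics/g4.png',cv2.resize(im[y-100:y+50,x-75:x+75],None,fx=4,fy=4,interpolation=cv2.INTER_CUBIC)); print(x-75,y-100)"
```

```text
[-0.596  0.141  1.879 -0.     1.12   0.717] [ 0.48184171 -0.23169371  0.06795653] [ 0.60261956 -0.81763492  0.16527067] 0.0 0.005752788556092562
[[231.91963533 258.84854123]
 [230.97916952 253.85138759]
 [227.92385621 237.5543335 ]]
156 158
```

View pics/g4.png

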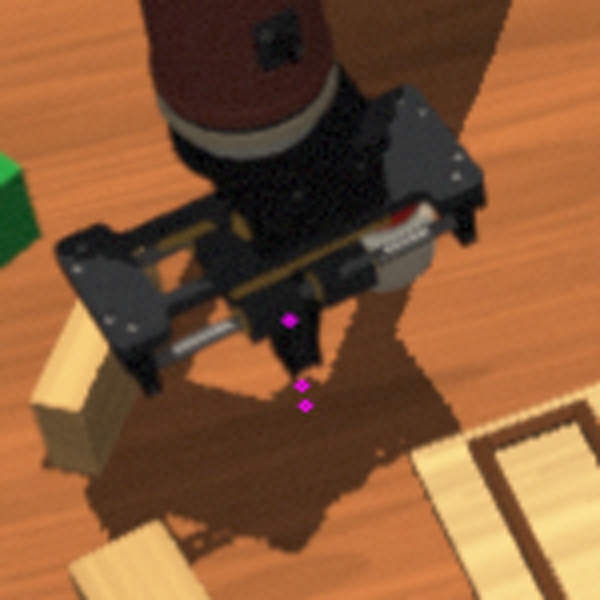

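The shut tips show at crop (303,375), against a predicted (305,406), so the fingers end higher than reported. A gentle touch on the bare table will calibrate the height.

servo_tool(motion=[[[0, 0, 0], [0, 0, 0.08], 1], [[0, 0, 0], [0, 0, 0.12], 1], [[0, 0, 0], [0, 0, 0.14], 1], [[0, 0, 0], [0, 0, 0.16], 1], [[0, 0, 0], [0, 0, 0.16], 1], [[0, 0, 0], [0, 0, 0.16], 1], [[0, 0, 0], [0, 0, 0.16], 1]])

```text
time_s: 5.38
tcp_pos: [0.4814, -0.2313, 0.02]
tool_rot: [[0.967, 0.255, 0.001], [0.255, -0.967, -0.001], [0.001, 0.001, -1.0]]
contact_force: [-0.0, 0.1, 0.9]
opening: 0.007
finger_force: 0.0
```

servo_tool(motion=[[[0, 0, 0], [0, 0, 0.01], 1], [[0, 0, 0], [0, 0, 0.02], 1], [[0, 0, 0], [0, 0, 0.02], 1], [[0, 0, 0], [0, 0, 0.02], 1]])

```text
time_s: 5.72
tcp_pos: [0.4807, -0.2308, 0.0131]
tool_rot: [[0.967, 0.255, -0.0], [0.255, -0.967, 0.0], [-0.0, -0.0, -1.0]]
contact_force: [0.0, 0.3, -0.3]
opening: 0.006
finger_force: 0.0
```

servo_tool(motion=[[[0, 0, 0], [0, 0, 0.015], 1], [[0, 0, 0], [0, 0, 0.03], 1], [[0, 0, 0], [0, 0, 0.03], 1], [[0, 0, 0], [0, 0, 0.03], 1]])

```text
time_s: 6.05
tcp_pos: [0.4804, -0.2306, 0.0037]
tool_rot: [[0.967, 0.255, -0.001], [0.255, -0.967, 0.001], [-0.001, -0.001, -1.0]]
contact_force: [-0.0, -0.1, 0.3]
opening: 0.002
finger_force: 0.0
```

```bash
python3 -c "
from h import *
T=get_obs();p=T['tcp_pos'];R=T['tool_rot'];print(p,T['contact_force'])
im=snapshot('scene')
q=proj('scene',[p+R@np.array([0,0,z]) for z in(.017,0,-.053)])
for a in q: cv2.circle(im,tuple(np.round(a*16).astype(int).tolist()),16,(255,0,255),1,cv2.LINE_AA,4)
x,y=q[0].astype(int)
cv2.imwrite('pics/g5.png',cv2.resize(im[y-70:y+40,x-60:x+60],None,fx=5,fy=5,interpolation=cv2.INTER_CUBIC)); print(x-60,y-70)"
```

```text
[ 0.48035462 -0.23055998  0.00365222] [-0.01456174 -0.05877776  0.25521681]
175 206
```

View pics/g5.png

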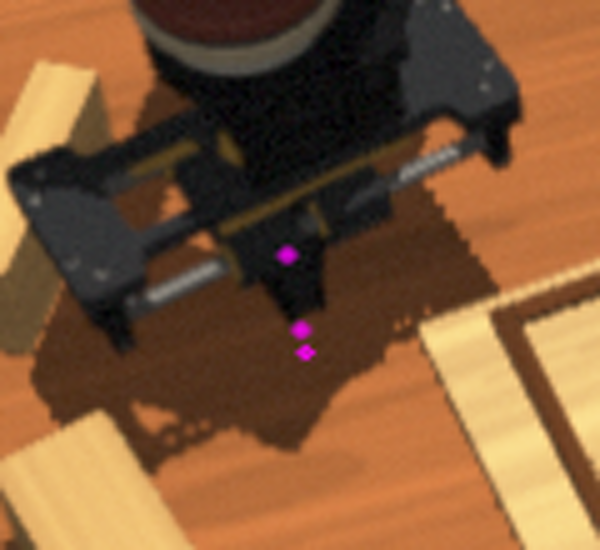

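servo_tool(motion=[[[0, 0, 0], [0, 0, 0.015], 1], [[0, 0, 0], [0, 0, 0.03], 1], [[0, 0, 0], [0, 0, 0.03], 1]])

```text
time_s: 6.35
tcp_pos: [0.4801, -0.2304, -0.0058]
tool_rot: [[0.967, 0.255, -0.001], [0.255, -0.967, 0.001], [-0.001, -0.001, -1.0]]
contact_force: [-0.4, 0.0, 0.3]
opening: 0.007
finger_force: 0.0
```

servo_tool(motion=[[[0, 0, 0], [0, 0, 0.01], 1], [[0, 0, 0], [0, 0, 0.01], 1], [[0, 0, 0], [0, 0, 0.01], 1]])

```text
time_s: 6.6
tcp_pos: [0.4807, -0.2308, -0.008]
tool_rot: [[0.967, 0.255, -0.0], [0.255, -0.967, 0.0], [-0.0, -0.0, -1.0]]
contact_force: [0.8, 0.6, -0.7]
opening: 0.01
finger_force: 0.0
```

servo_tool(motion=[[[0, 0, 0], [0, 0, 0.01], 1], [[0, 0, 0], [0, 0, 0.01], 1], [[0, 0, 0], [0, 0, 0.01], 1]])

```text
time_s: 6.85
tcp_pos: [0.4807, -0.2308, -0.0109]
tool_rot: [[0.967, 0.255, -0.0], [0.255, -0.967, 0.0], [-0.0, -0.0, -1.0]]
contact_force: [-0.5, -0.6, -0.2]
opening: 0.006
finger_force: 0.0
```

servo_tool(motion=[[[0, 0, 0], [0, 0, 0.01], 1], [[0, 0, 0], [0, 0, 0.01], 1], [[0, 0, 0], [0, 0, 0.01], 1]])

```text
time_s: 7.1
tcp_pos: [0.4806, -0.2307, -0.014]
tool_rot: [[0.967, 0.255, -0.0], [0.255, -0.967, 0.0], [-0.0, -0.0, -1.0]]
contact_force: [0.0, -0.2, -0.2]
opening: 0.003
finger_force: 0.0
```

servo_tool(motion=[[[0, 0, 0], [0, 0, 0.01], 1], [[0, 0, 0], [0, 0, 0.01], 1], [[0, 0, 0], [0, 0, 0.01], 1]])

```text
time_s: 7.35
tcp_pos: [0.4806, -0.2307, -0.017]
tool_rot: [[0.967, 0.255, -0.0], [0.255, -0.967, 0.0], [-0.0, -0.0, -1.0]]
contact_force: [0.1, -0.0, -0.2]
opening: 0.007
finger_force: 0.0
```

servo_tool(motion=[[[0, 0, 0], [0, 0, 0.01], 1], [[0, 0, 0], [0, 0, 0.01], 1], [[0, 0, 0], [0, 0, 0.01], 1]])

```text
time_s: 7.6
tcp_pos: [0.4806, -0.2308, -0.02]
tool_rot: [[0.967, 0.255, -0.0], [0.255, -0.967, 0.0], [-0.0, -0.0, -1.0]]
contact_force: [-0.5, 0.0, 1.1]
opening: 0.003
finger_force: 0.0
```

servo_tool(motion=[[[0, 0, 0], [0, 0, 0.008], 1], [[0, 0, 0], [0, 0, 0.008], 1], [[0, 0, 0], [0, 0, 0.008], 1]])

```text
time_s: 7.85
tcp_pos: [0.4807, -0.2308, -0.0223]
tool_rot: [[0.967, 0.255, -0.0], [0.255, -0.967, 0.0], [-0.0, -0.0, -1.0]]
contact_force: [0.9, -0.3, 0.1]
opening: 0.008
finger_force: 0.0
```

servo_tool(motion=[[[0, 0, 0], [0, 0, 0.008], 1], [[0, 0, 0], [0, 0, 0.008], 1], [[0, 0, 0], [0, 0, 0.008], 1]])

```text
time_s: 8.1
tcp_pos: [0.481, -0.231, -0.0227]
tool_rot: [[0.967, 0.255, -0.001], [0.255, -0.967, 0.0], [-0.0, -0.0, -1.0]]
contact_force: [-6.7, 4.1, 16.8]
opening: 0.003
finger_force: 8.7
```

servo_tool(motion=[[[0, 0, 0], [0, 0, -0.08], -1], [[0, 0, 0], [0, 0, -0.2], -1], [[0, 0, 0], [0, 0, -0.35], -1], [[0, 0, 0], [0, 0, -0.35], -1], [[0, 0, 0], [0, 0, -0.35], -1]])

```text
time_s: 8.52
tcp_pos: [0.4836, -0.2327, 0.0843]
tool_rot: [[0.967, 0.255, 0.007], [0.255, -0.967, -0.004], [0.005, 0.006, -1.0]]
contact_force: [-1.0, -0.5, 0.1]
opening: 0.297
finger_force: 0.0
```

```bash
python3 -c "
from h import *
print(back('scene',(231.75,251.75),.0905),back('scene',(175+303/5,206+318/5),.0262))
print(back('scene',(192.5,320),.06),back('scene',(203.8,313),.06))
o=get_obs();print(o['tcp_pos'],o['contact_force'],o['opening'])"
```

```text
[ 0.494424   -0.23036291  0.0905    ] [ 0.49238721 -0.22918494  0.0262    ]
[ 0.60538567 -0.33516685  0.06      ] [ 0.59665279 -0.31163875  0.06      ]
[ 0.4835544  -0.23268368  0.08433895] [-0.98616229 -0.49788743  0.06200264] 0.29671132335227196
```

```bash
python3 -c "
from h import *
for z in(.03,.05,.07,.09,.11): print(z,[np.round(back('scene',p,z)[:2],4) for p in((200,276),(275,239),(237.5,257.5),(228,252))])
"; python3 p.py .592,-.327,.08,.257 .592,-.327,.0,.257
```

```text
0.03 [array([ 0.4887, -0.3025]), array([ 0.443 , -0.1316]), array([ 0.4663, -0.2187]), array([ 0.4463, -0.2345])]
0.05 [array([ 0.5032, -0.3022]), array([ 0.4584, -0.1346]), array([ 0.4813, -0.22  ]), array([ 0.4617, -0.2355])]
0.07 [array([ 0.5178, -0.3019]), array([ 0.4738, -0.1376]), array([ 0.4962, -0.2213]), array([ 0.477 , -0.2365])]
0.09 [array([ 0.5323, -0.3016]), array([ 0.4892, -0.1406]), array([ 0.5112, -0.2227]), array([ 0.4924, -0.2375])]
0.11 [array([ 0.5468, -0.3013]), array([ 0.5047, -0.1436]), array([ 0.5262, -0.224 ]), array([ 0.5077, -0.2386])]
t 8.52 tcp [ 0.4836 -0.2327  0.0843] yaw 0.258 open 0.297
[[0.0076, -0.0066, 0.0012], [0.2692, 0.3961, 0.0182]] rows 3.4
[[0.0076, -0.0066, 0.0012], [0.2678, 0.3945, 0.2849]] rows 1.9
```

The body and tips agree with a constant offset: true height is reported height + 39.5 mm, with xy fine. Back to the thick foot with that correction.

servo_tool(motion=[[[0, 0, 0], [0.277, 0.405, 0.05], -1], [[0, 0, 0], [0.277, 0.405, 0.05], -1], [[0, 0, 0], [0.277, 0.405, 0.05], -1], [[0, 0, 0], [0.277, 0.405, 0.05], -1], [[0, 0, 0], [0.277, 0.405, 0.05], -1], [[0, 0, 0], [0.277, 0.405, 0.05], -1], [[0, 0, 0], [0.277, 0.405, 0.05], -1], [[0, 0, 0], [0.277, 0.405, 0.05], -1], [[0, 0, 0], [0.277, 0.405, 0.05], -1], [[0, 0, 0], [0.277, 0.405, 0.05], -1]])

```text
time_s: 9.35
tcp_pos: [0.5918, -0.3266, 0.0658]
tool_rot: [[0.967, 0.255, 0.0], [0.255, -0.967, -0.0], [0.0, 0.0, -1.0]]
contact_force: [-0.8, 0.4, 1.1]
opening: 0.98
finger_force: 0.0
```

```bash
python3 p.py .592,-.327,.0,.257
```

```text
t 9.35 tcp [ 0.5918 -0.3266  0.0658] yaw 0.2582 open 0.98
[[0.0001, -0.0001, 0.0015], [0.0003, 0.0014, 0.2192]] rows 1.6
```

servo_tool(motion=[[[0, 0, 0], [0, 0, 0.08], -1], [[0, 0, 0], [0, 0, 0.16], -1], [[0, 0, 0], [0, 0, 0.22], -1], [[0, 0, 0], [0, 0, 0.22], -1], [[0, 0, 0], [0, 0, 0.22], 1], [[0, 0, 0], [0, 0, 0.22], 1], [[0, 0, 0], [0, 0, 0.22], 1], [[0, 0, 0], [0, 0, 0.22], 1], [[0, 0, 0], [0, 0, 0.22], 1], [[0, 0, 0], [0, 0, 0.22], 1], [[0, 0, 0], [0, 0, 0.22], 1], [[0, 0, 0], [0, 0, 0.22], 1]])

```text
time_s: 10.35
tcp_pos: [0.5925, -0.3272, 0.0001]
tool_rot: [[0.967, 0.255, 0.001], [0.255, -0.967, -0.0], [0.0, 0.0, -1.0]]
contact_force: [-1.3, 0.9, 4.1]
opening: 0.571
finger_force: 25.0
```

```bash
python3 p.py .592,-.327,.11,.257 .5576,.0104,.09,.119
```

```text
t 10.35 tcp [ 5.925e-01 -3.272e-01  1.000e-04] yaw 0.2579 open 0.571
[[0.0003, -0.0006, 0.0011], [-0.0011, -0.0009, -0.3663]] rows 2.6
[[0.0003, -0.0006, 0.1769], [0.1748, -1.1177, -0.2998]] rows 8.1
```

servo_tool(motion=[[[0, 0, 0], [0, 0, -0.12], 1], [[0, 0, 0], [0, 0, -0.25], 1], [[0, 0, 0.05], [0, -0.1, -0.3], 1], [[0, 0, 0.177], [0.15, -0.98, -0.3], 1], [[0, 0, 0.177], [0.15, -0.98, -0.3], 1], [[0, 0, 0.177], [0.15, -0.98, -0.3], 1], [[0, 0, 0.177], [0.15, -0.98, -0.3], 1], [[0, 0, 0.177], [0.15, -0.98, -0.3], 1], [[0, 0, 0.177], [0.15, -0.98, -0.3], 1], [[0, 0, 0.177], [0.15, -0.98, -0.3], 1], [[0, 0, 0.177], [0.15, -0.98, -0.3], 1], [[0, 0, 0.177], [0.15, -0.98, -0.3], 1]])

```text
time_s: 11.35
tcp_pos: [0.5604, -0.0304, 0.0892]
tool_rot: [[0.993, 0.121, -0.0], [0.121, -0.993, -0.0], [-0.0, 0.0, -1.0]]
contact_force: [-0.1, -0.9, -1.7]
opening: 0.572
finger_force: 25.0
```

servo_tool(motion=[[[0, 0, 0], [0, 0, 0], 1], [[0, 0, 0], [0, 0, 0], 1]])

```text
time_s: 11.52
tcp_pos: [0.5609, -0.0327, 0.0894]
tool_rot: [[0.993, 0.117, 0.0], [0.117, -0.993, -0.0], [0.0, 0.0, -1.0]]
contact_force: [0.3, -0.1, -1.5]
opening: 0.573
finger_force: 25.0
```

```bash
python3 p.py .5576,.0104,.05,.119
```

```text
t 11.52 tcp [ 0.5609 -0.0327  0.0894] yaw 0.1175 open 0.573
[[0.0006, -0.0, -0.0019], [0.006, -0.1441, 0.1312]] rows 1.4
```

servo_tool(motion=[[[0, 0, -0.002], [0.006, -0.144, 0.06], 1], [[0, 0, -0.002], [0.006, -0.144, 0.13], 1], [[0, 0, -0.002], [0.006, -0.144, 0.18], 1], [[0, 0, -0.002], [0.006, -0.144, 0.18], 1], [[0, 0, -0.002], [0.006, -0.144, 0.18], 1], [[0, 0, -0.002], [0.006, -0.144, 0.18], 1]])

```text
time_s: 12.02
tcp_pos: [0.5583, 0.0105, 0.0364]
tool_rot: [[0.993, 0.119, 0.001], [0.119, -0.993, -0.0], [0.001, 0.0, -1.0]]
contact_force: [0.2, 0.6, -0.4]
opening: 0.572
finger_force: 25.0
```

```bash
python3 p.py .5576,.0104,.0095,.119
```

```text
t 12.02 tcp [0.5583 0.0105 0.0364] yaw 0.1189 open 0.572
[[0.0006, -0.0016, -0.0002], [-0.0026, 0.0, 0.0896]] rows 0.6
```

servo_tool(motion=[[[0, 0, 0], [-0.002, 0, 0.045], 1], [[0, 0, 0], [-0.002, 0, 0.07], 1], [[0, 0, 0], [-0.002, 0, 0.085], 1], [[0, 0, 0], [-0.002, 0, 0.089], 1], [[0, 0, 0], [-0.002, 0, 0.089], 1], [[0, 0, 0], [-0.002, 0, 0.089], 1]])

```text
time_s: 12.52
tcp_pos: [0.5572, 0.0115, 0.0092]
tool_rot: [[0.993, 0.12, 0.001], [0.12, -0.993, -0.0], [0.001, 0.0, -1.0]]
contact_force: [-0.0, 0.0, -1.1]
opening: 0.576
finger_force: 25.0
```

servo_tool(motion=[[[0, 0, 0], [0, 0, 0], -0.6], [[0, 0, 0], [0, 0, 0], -0.6], [[0, 0, 0], [0, 0, 0], -0.6], [[0, 0, 0], [0, 0, 0], -0.6], [[0, 0, 0], [0, 0, -0.1], -0.8], [[0, 0, 0], [0, 0, -0.23], -1], [[0, 0, 0], [0, 0, -0.35], -1], [[0, 0, 0], [0, 0.6, -0.4], -1], [[0, 0, 0], [0, 0.6, -0.4], -1], [[0, 0, 0], [0, 0.6, -0.4], -1], [[0, 0, 0], [0, 0.6, -0.4], -1], [[0, 0, 0], [0, 0.6, -0.4], -1]])

```text
time_s: 13.52
tcp_pos: [0.5791, -0.1726, 0.13]
tool_rot: [[0.993, 0.117, 0.002], [0.117, -0.993, -0.003], [0.002, 0.003, -1.0]]
contact_force: [-0.6, 0.8, 1.1]
opening: 0.999
finger_force: 0.0
```

```bash
python3 p.py .402,-.3265,.07,-.525 .402,-.3265,.0,-.525
```

```text
t 13.52 tcp [ 0.5791 -0.1726  0.13  ] yaw 0.1173 open 0.999
[[0.0033, -0.0038, 0.8178], [-0.6469, 0.4396, 0.2002]] rows 5.8
[[0.0033, -0.0038, 0.8178], [-0.6473, 0.4389, 0.4336]] rows 1.7
```

servo_tool(motion=[[[0, 0, 0.818], [-0.647, 0.439, 0.18], -1], [[0, 0, 0.818], [-0.647, 0.439, 0.18], -1], [[0, 0, 0.818], [-0.647, 0.439, 0.18], -1], [[0, 0, 0.818], [-0.647, 0.439, 0.18], -1], [[0, 0, 0.818], [-0.647, 0.439, 0.18], -1], [[0, 0, 0.818], [-0.647, 0.439, 0.18], -1], [[0, 0, 0.818], [-0.647, 0.439, 0.18], -1], [[0, 0, 0.818], [-0.647, 0.439, 0.18], -1], [[0, 0, 0.818], [-0.647, 0.439, 0.18], -1], [[0, 0, 0.818], [-0.647, 0.439, 0.18], -1]])

```text
time_s: 14.35
tcp_pos: [0.4027, -0.3206, 0.0752]
tool_rot: [[0.868, -0.497, 0.001], [-0.497, -0.868, -0.0], [0.001, -0.0, -1.0]]
contact_force: [0.5, 0.9, 1.1]
opening: 0.999
finger_force: 0.0
```

```bash
python3 p.py .402,-.3265,.0,-.525; python3 - <<'E'
from h import *
ims={n:snapshot(n) for n in("scene","top")}
for n in ims: cv2.imwrite(f"pics/{n}1.png",ims[n])
for cams in(("top",),("scene",),("top","scene")):
    print(cams,fit(ims,[.5576,.0104,.119],(.11,.05,.06),.009,cams))
cv2.imwrite("pics/c1.png",np.hstack([cv2.resize(ims["top"][150:290,230:400],(400,330)),cv2.resize(ims["scene"][210:350,240:410],(400,330))]))
E
```

```text
t 14.35 tcp [ 0.4027 -0.3206  0.0752] yaw -0.5204 open 0.999
[[-0.0002, -0.0012, 0.0058], [0.0075, 0.0183, 0.2508]] rows 1.8
('top',) (array([0.55537006, 0.01229737, 0.12697639]), np.float64(0.108639498866267))
('scene',) (array([0.55674199, 0.01144805, 0.18239207]), np.float64(0.15983383619451752))
('top', 'scene') (array([0.55568352, 0.01112377, 0.14649658]), np.float64(0.26568653872701287))
```

View pics/c1.png

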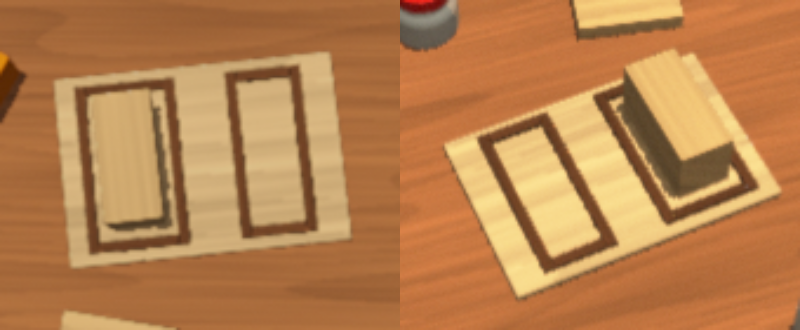

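The thick foot stands square in the wide frame (top crop about (125,155)). Now the thin foot.

servo_tool(motion=[[[0, 0, 0.006], [0.007, 0.018, 0.08], -1], [[0, 0, 0.006], [0.007, 0.018, 0.17], -1], [[0, 0, 0.006], [0.007, 0.018, 0.25], -1], [[0, 0, 0.006], [0.007, 0.018, 0.25], 1], [[0, 0, 0.006], [0.007, 0.018, 0.25], 1], [[0, 0, 0.006], [0.007, 0.018, 0.25], 1], [[0, 0, 0.006], [0.007, 0.018, 0.25], 1], [[0, 0, 0.006], [0.007, 0.018, 0.25], 1], [[0, 0, 0.006], [0.007, 0.018, 0.25], 1], [[0, 0, 0.006], [0.007, 0.018, 0.25], 1], [[0, 0, 0.006], [0.007, 0.018, 0.25], 1], [[0, 0, 0.006], [0.007, 0.018, 0.25], 1]])

```text
time_s: 15.45
tcp_pos: [0.4007, -0.327, 0.0]
tool_rot: [[0.864, -0.503, 0.0], [-0.503, -0.864, -0.0], [0.0, 0.0, -1.0]]
contact_force: [1.0, -0.4, -0.3]
opening: 0.4
finger_force: 0.0
```

servo_tool(motion=[[[0, 0, 0], [0, 0, 0], 1], [[0, 0, 0], [0, 0, 0], 1], [[0, 0, 0], [0, 0, 0], 1], [[0, 0, 0], [0, 0, 0], 1], [[0, 0, 0], [0, 0, 0], 1]])

```text
time_s: 15.87
tcp_pos: [0.4006, -0.3269, -0.0002]
tool_rot: [[0.864, -0.503, -0.0], [-0.503, -0.864, 0.0], [-0.0, -0.0, -1.0]]
contact_force: [-0.2, 0.8, 1.9]
opening: 0.321
finger_force: 25.0
```

```bash
python3 p.py .402,-.3265,.1,-.525 .5724,-.1128,.08,.119
```

```text
t 15.87 tcp [ 4.006e-01 -3.269e-01 -2.000e-04] yaw -0.5267 open 0.321
[[-0.0, 0.0001, -0.0022], [0.0033, -0.0033, -0.3339]] rows 2.4
[[-0.0001, 0.0001, -0.8221], [0.1362, -0.9046, -0.2673]] rows 6.6
```

servo_tool(motion=[[[0, 0, 0], [0, 0, -0.12], 1], [[0, 0, 0], [0, 0, -0.24], 1], [[0, 0, -0.1], [0, -0.05, -0.3], 1], [[0, 0, -0.822], [0.136, -0.905, -0.28], 1], [[0, 0, -0.822], [0.136, -0.905, -0.28], 1], [[0, 0, -0.822], [0.136, -0.905, -0.28], 1], [[0, 0, -0.822], [0.136, -0.905, -0.28], 1], [[0, 0, -0.822], [0.136, -0.905, -0.28], 1], [[0, 0, -0.822], [0.136, -0.905, -0.28], 1], [[0, 0, -0.822], [0.136, -0.905, -0.28], 1], [[0, 0, -0.822], [0.136, -0.905, -0.28], 1], [[0, 0, -0.822], [0.136, -0.905, -0.28], 1]])

```text
time_s: 16.87
tcp_pos: [0.572, -0.1122, 0.083]
tool_rot: [[0.993, 0.12, -0.001], [0.12, -0.993, -0.0], [-0.001, -0.0, -1.0]]
contact_force: [0.1, 0.5, -0.7]
opening: 0.32
finger_force: 25.0
```

servo_tool(motion=[[[0, 0, 0], [0, 0, 0.07], 1], [[0, 0, 0], [0, 0, 0.12], 1], [[0, 0, 0], [0, 0, 0.16], 1], [[0, 0, 0], [0, 0, 0.16], 1], [[0, 0, 0], [0, 0, 0.16], 1]])

```text
time_s: 17.28
tcp_pos: [0.5711, -0.1135, 0.035]
tool_rot: [[0.993, 0.117, -0.002], [0.117, -0.993, 0.001], [-0.002, -0.001, -1.0]]
contact_force: [-0.3, -0.2, -0.5]
opening: 0.319
finger_force: 25.0
```

```bash
python3 p.py .5724,-.1128,.0092,.119
```

```text
t 17.28 tcp [ 0.5711 -0.1135  0.035 ] yaw 0.1173 open 0.319
[[-0.001, 0.0025, -0.0021], [0.0046, -0.0017, 0.086]] rows 0.6
```

servo_tool(motion=[[[0, 0, -0.001], [0.002, -0.001, 0.04], 1], [[0, 0, -0.001], [0.002, -0.001, 0.065], 1], [[0, 0, -0.001], [0.002, -0.001, 0.08], 1], [[0, 0, -0.001], [0.002, -0.001, 0.086], 1], [[0, 0, -0.001], [0.002, -0.001, 0.086], 1], [[0, 0, -0.001], [0.002, -0.001, 0.086], 1]])

```text
time_s: 17.78
tcp_pos: [0.5731, -0.1123, 0.01]
tool_rot: [[0.993, 0.12, 0.0], [0.12, -0.993, -0.0], [0.0, 0.0, -1.0]]
contact_force: [-0.1, -0.4, -1.2]
opening: 0.319
finger_force: 25.0
```

servo_tool(motion=[[[0, 0, 0], [0, 0, 0], 0], [[0, 0, 0], [0, 0, 0], 0], [[0, 0, 0], [0, 0, 0], 0], [[0, 0, 0], [0, 0, 0], 0], [[0, 0, 0], [0, 0, -0.1], 0], [[0, 0, 0], [0, 0, -0.23], -0.5], [[0, 0, 0], [0, 0, -0.36], -1], [[0, 0, 0], [-0.3, -0.4, -0.45], -1], [[0, 0, 0], [-0.3, -0.98, -0.45], -1], [[0, 0, 0], [-0.3, -0.98, -0.45], -1], [[0, 0, 0], [-0.3, -0.98, -0.45], -1], [[0, 0, 0], [-0.3, -0.98, -0.45], -1]])

```text
time_s: 18.78
tcp_pos: [0.4844, 0.0739, 0.138]
tool_rot: [[0.993, 0.118, 0.001], [0.118, -0.993, 0.0], [0.001, 0.0, -1.0]]
contact_force: [0.9, 1.2, -0.1]
opening: 0.936
finger_force: 0.0
```

servo_tool(motion=[[[0, 0, 0], [0, 0, 0], -1], [[0, 0, 0], [0, 0, 0], -1], [[0, 0, 0], [0, 0, 0], -1], [[0, 0, 0], [0, 0, 0], -1], [[0, 0, 0], [0, 0, 0], -1]])

```text
time_s: 19.2
tcp_pos: [0.4857, 0.0713, 0.1373]
tool_rot: [[0.993, 0.117, -0.0], [0.117, -0.993, -0.0], [-0.0, 0.0, -1.0]]
contact_force: [-0.9, -0.3, 0.2]
opening: 0.997
finger_force: 0.0
```

```bash
python3 p.py .4142,.3244,.07,.333 .4142,.3244,-.02,.333
```

```text
t 19.2 tcp [0.4857 0.0713 0.1373] yaw 0.1177 open 0.997
[[0.0003, 0.0003, -0.2742], [-0.1377, -0.8659, 0.2242]] rows 6.5
[[0.0003, 0.0003, -0.2742], [-0.1377, -0.866, 0.5242]] rows 2.2
```

servo_tool(motion=[[[0, 0, -0.274], [-0.138, -0.866, 0.224], -1], [[0, 0, -0.274], [-0.138, -0.866, 0.224], -1], [[0, 0, -0.274], [-0.138, -0.866, 0.224], -1], [[0, 0, -0.274], [-0.138, -0.866, 0.224], -1], [[0, 0, -0.274], [-0.138, -0.866, 0.224], -1], [[0, 0, -0.274], [-0.138, -0.866, 0.224], -1], [[0, 0, -0.274], [-0.138, -0.866, 0.224], -1], [[0, 0, -0.274], [-0.138, -0.866, 0.224], -1], [[0, 0, -0.274], [-0.138, -0.866, 0.224], -1], [[0, 0, -0.274], [-0.138, -0.866, 0.224], -1]])

```text
time_s: 20.03
tcp_pos: [0.414, 0.3245, 0.0701]
tool_rot: [[0.945, 0.328, -0.0], [0.328, -0.945, -0.001], [-0.0, 0.001, -1.0]]
contact_force: [-0.3, 0.2, 0.5]
opening: 1.001
finger_force: 0.0
```

```bash
python3 p.py .4142,.3244,-.0205,.333;  python3 - <<'E'
from h import *
ims={n:snapshot(n) for n in("scene","top")}
A=[]
for n in ims:
    im=ims[n]
    for p,s in(([.5576,.0104,.119],(.11,.05,.06)),([.5724,-.1128,.119],(.11,.028,.06))):
        h=proj(n,box(p,s,.009))
        for i in range(4):
            for a,b in((i+4,(i+1)%4+4),): cv2.line(im,tuple(np.round(h[a]*16).astype(int).tolist()),tuple(np.round(h[b]*16).astype(int).tolist()),(255,0,255),1,cv2.LINE_AA,4)
    A.append(cv2.resize(im[205:345,250:410] if n=="scene" else im[150:290,235:395],(400,350),interpolation=cv2.INTER_CUBIC))
cv2.imwrite("pics/c2.png",np.hstack(A))
E
```

```text
t 20.03 tcp [0.414  0.3245 0.0701] yaw 0.3338 open 1.001
[[0.0008, 0.0005, 0.001], [0.0008, 0.0003, 0.302]] rows 2.2
```

View pics/c2.png

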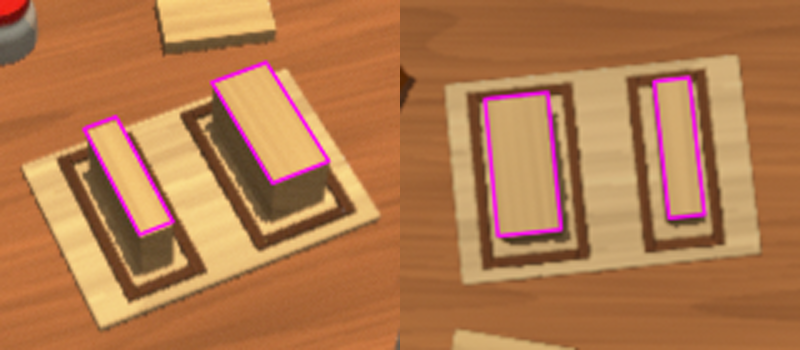

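Both feet match the target outlines in both views. Now grip the board.

servo_tool(motion=[[[0, 0, 0], [0, 0, 0.1], -1], [[0, 0, 0], [0, 0, 0.2], -1], [[0, 0, 0], [0, 0, 0.27], -1], [[0, 0, 0], [0, 0, 0.3], -1], [[0, 0, 0], [0, 0, 0.3], -1], [[0, 0, 0], [0, 0, 0.3], 1], [[0, 0, 0], [0, 0, 0.3], 1], [[0, 0, 0], [0, 0, 0.3], 1], [[0, 0, 0], [0, 0, 0.3], 1], [[0, 0, 0], [0, 0, 0.3], 1], [[0, 0, 0], [0, 0, 0.3], 1], [[0, 0, 0], [0, 0, 0.3], 1]], force=35)

```text
time_s: 21.13
tcp_pos: [0.4136, 0.3258, -0.0191]
tool_rot: [[0.944, 0.329, 0.001], [0.329, -0.944, 0.0], [0.001, 0.0, -1.0]]
contact_force: [-0.2, -0.6, 4.3]
opening: 0.685
finger_force: 35.0
```

```bash
python3 p.py .42,.3,.11,1.08  .565,-.0512,.11,1.690
```

```text
t 21.13 tcp [ 0.4136  0.3258 -0.0191] yaw 0.335 open 0.685
[[0.0005, -0.0011, -0.9486], [-0.0077, 0.0881, -0.4305]] rows 6.0
[[0.0008, -0.0009, -1.7253], [0.0639, 1.3526, -0.4304]] rows 9.1
```

servo_tool(motion=[[[0, 0, 0], [0, 0, -0.1], 1], [[0, 0, 0], [0, 0, -0.22], 1], [[0, 0, 0], [0, 0, -0.34], 1], [[0, 0, -0.1], [0, 0.06, -0.43], 1], [[0, 0, -0.95], [0.03, 0.7, -0.43], 1], [[0, 0, -0.95], [0.03, 0.7, -0.43], 1], [[0, 0, -0.95], [0.03, 0.7, -0.43], 1], [[0, 0, -0.95], [0.03, 0.7, -0.43], 1], [[0, 0, -0.95], [0.03, 0.7, -0.43], 1], [[0, 0, -0.95], [0.03, 0.7, -0.43], 1], [[0, 0, -0.95], [0.03, 0.7, -0.43], 1], [[0, 0, -0.95], [0.03, 0.7, -0.43], 1]])

```text
time_s: 22.13
tcp_pos: [0.4903, 0.13, 0.1089]
tool_rot: [[0.475, 0.88, -0.001], [0.88, -0.475, 0.0], [-0.0, -0.001, -1.0]]
contact_force: [0.5, 0.6, -0.7]
opening: 0.685
finger_force: 35.0
```

servo_tool(motion=[[[0, 0, 0], [0, 0, 0], 1], [[0, 0, 0], [0, 0, 0], 1], [[0, 0, 0], [0, 0, 0], 1]])

```text
time_s: 22.38
tcp_pos: [0.4902, 0.1314, 0.1091]
tool_rot: [[0.47, 0.883, -0.0], [0.883, -0.47, 0.0], [0.0, -0.0, -1.0]]
contact_force: [-0.8, 0.2, -1.6]
opening: 0.684
finger_force: 35.0
```

```bash
python3 p.py .565,-.0512,.1,1.690
```

```text
t 22.38 tcp [0.4902 0.1314 0.1091] yaw 1.0814 open 0.684
[[-0.0004, -0.0001, -0.7749], [-0.42, 0.5063, 0.0302]] rows 4.9
```

servo_tool(motion=[[[0, 0, -0.775], [-0.42, 0.506, 0.03], 1], [[0, 0, -0.775], [-0.42, 0.506, 0.03], 1], [[0, 0, -0.775], [-0.42, 0.506, 0.03], 1], [[0, 0, -0.775], [-0.42, 0.506, 0.03], 1], [[0, 0, -0.775], [-0.42, 0.506, 0.03], 1], [[0, 0, -0.775], [-0.42, 0.506, 0.03], 1], [[0, 0, -0.775], [-0.42, 0.506, 0.03], 1], [[0, 0, -0.775], [-0.42, 0.506, 0.03], 1], [[0, 0, -0.775], [-0.42, 0.506, 0.03], 1], [[0, 0, -0.775], [-0.42, 0.506, 0.03], 1]])

```text
time_s: 23.22
tcp_pos: [0.5649, -0.0507, 0.1001]
tool_rot: [[-0.12, 0.993, -0.0], [0.993, 0.12, 0.0], [0.0, -0.0, -1.0]]
contact_force: [0.1, -0.2, -1.6]
opening: 0.685
finger_force: 35.0
```

```bash
python3 p.py .565,-.0512,.0502,1.690
```

```text
t 23.22 tcp [ 0.5649 -0.0507  0.1001] yaw 1.6907 open 0.685
[[-0.0005, -0.0005, 0.0009], [-0.0018, 0.0002, 0.1665]] rows 1.2
```

servo_tool(motion=[[[0, 0, 0.001], [-0.002, 0, 0.05], 1], [[0, 0, 0.001], [-0.002, 0, 0.1], 1], [[0, 0, 0.001], [-0.002, 0, 0.135], 1], [[0, 0, 0.001], [-0.002, 0, 0.15], 1], [[0, 0, 0.001], [-0.002, 0, 0.16], 1], [[0, 0, 0.001], [-0.002, 0, 0.165], 1], [[0, 0, 0.001], [-0.002, 0, 0.165], 1], [[0, 0, 0.001], [-0.002, 0, 0.165], 1]])

```text
time_s: 23.88
tcp_pos: [0.566, -0.053, 0.0514]
tool_rot: [[-0.118, 0.993, 0.001], [0.993, 0.118, -0.0], [-0.0, 0.001, -1.0]]
contact_force: [-0.0, 0.3, -1.6]
opening: 0.686
finger_force: 35.0
```

```bash
python3 -c "
from h import *
o=get_obs();print(o['tcp_pos'],o['contact_force'],o['time_s'])"
```

```text
[ 0.56595971 -0.05303054  0.05141356] [-0.03194064  0.31353898 -1.58082512] 23.8833
```

servo_tool(motion=[[[0, 0, 0], [0.004, 0, 0.003], 1], [[0, 0, 0], [0.004, 0, 0.005], 1], [[0, 0, 0], [0.004, 0, 0.006], 1], [[0, 0, 0], [0.004, 0, 0.006], 1]])

```text
time_s: 24.22
tcp_pos: [0.5658, -0.0518, 0.0499]
tool_rot: [[-0.118, 0.993, 0.001], [0.993, 0.118, 0.0], [-0.0, 0.001, -1.0]]
contact_force: [-2.4, 1.2, 5.7]
opening: 0.688
finger_force: 35.0
```

```bash
python3 -c "
from h import *
o=get_obs();print(o['tcp_pos'],o['contact_force'],o['time_s'])"
```

```text
[ 0.56576375 -0.05176724  0.04985315] [-2.36946072  1.17173331  5.71476516] 24.2167
```

servo_tool(motion=[[[0, 0, 0], [0, 0, 0], -1], [[0, 0, 0], [0, 0, 0], -1], [[0, 0, 0], [0, 0, 0], -1], [[0, 0, 0], [0, 0, 0], -1], [[0, 0, 0], [0, 0, 0], -1], [[0, 0, 0], [0, 0, -0.08], -1], [[0, 0, 0], [0, 0, -0.18], -1], [[0, 0, 0], [0, 0, -0.28], -1], [[0, 0, 0], [0.4, 0, -0.28], -1], [[0, 0, 0], [0.98, 0, -0.28], -1], [[0, 0, 0], [0.98, 0, -0.28], -1], [[0, 0, 0], [0.98, 0, -0.28], -1]])

```text
time_s: 25.22
tcp_pos: [0.5454, 0.115, 0.1332]
tool_rot: [[-0.116, 0.993, 0.001], [0.993, 0.116, 0.0], [-0.0, 0.001, -1.0]]
contact_force: [0.9, 0.7, -0.1]
opening: 1.0
finger_force: 0.0
```

servo_tool(motion=[[[0, 0, 0], [0, 0, 0], -1], [[0, 0, 0], [0, 0, 0], -1], [[0, 0, 0], [0, 0, 0], -1], [[0, 0, 0], [0, 0, 0], -1], [[0, 0, 0], [0, 0, 0], -1], [[0, 0, 0], [0, 0, 0], -1], [[0, 0, 0], [0, 0, 0], -1]])

```text
time_s: 25.8
tcp_pos: [0.5459, 0.1126, 0.1329]
tool_rot: [[-0.116, 0.993, -0.0], [0.993, 0.116, -0.0], [-0.0, -0.0, -1.0]]
contact_force: [0.5, 0.8, 0.7]
opening: 0.998
finger_force: 0.0
```

```bash
python3 p.py .587,.344,.08,1.690;  python3 - <<'E'
from h import *
ims={n:snapshot(n) for n in("scene","top")}
for cams in(("top",),("scene",)):
    print(cams,fit(ims,[.5655,-.0515,1.690],(.2,.06,.018),.069,cams))
A=[]
for n in ims:
    im=ims[n]
    for p,s,z in(([.565,-.0512,1.69],(.2,.06,.018),.069),):
        h=proj(n,box(p,s,z))
        for i in range(4):
            for a,b in((i+4,(i+1)%4+4),): cv2.line(im,tuple(np.round(h[a]*16).astype(int).tolist()),tuple(np.round(h[b]*16).astype(int).tolist()),(255,0,255),1,cv2.LINE_AA,4)
    A.append(cv2.resize(im[205:345,250:410] if n=="scene" else im[150:290,235:395],(400,350),interpolation=cv2.INTER_CUBIC))
cv2.imwrite("pics/c3.png",np.hstack(A))
E
```

```text
t 25.8 tcp [0.5459 0.1126 0.1329] yaw 1.6871 open 0.998
[[-0.0001, 0.0001, -0.0036], [0.7501, 0.2258, 0.1762]] rows 5.8
('top',) (array([ 0.56735342, -0.05128586,  1.6488547 ]), np.float64(0.09753743949724714))
('scene',) (array([ 0.55408   , -0.04725238,  1.69994983]), np.float64(0.1216138903834123))
```

View pics/c3.png

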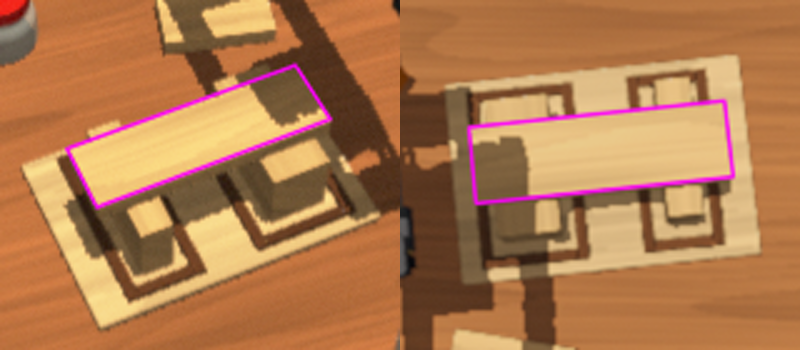

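The board lies exactly on its target outline across both feet. Next is the weight.

servo_tool(motion=[[[0, 0, 0], [0.75, 0.226, 0.15], -1], [[0, 0, 0], [0.75, 0.226, 0.15], -1], [[0, 0, 0], [0.75, 0.226, 0.15], -1], [[0, 0, 0], [0.75, 0.226, 0.15], -1], [[0, 0, 0], [0.75, 0.226, 0.15], -1], [[0, 0, 0], [0.75, 0.226, 0.15], -1], [[0, 0, 0], [0.75, 0.226, 0.15], -1], [[0, 0, 0], [0.75, 0.226, 0.15], -1], [[0, 0, 0], [0.75, 0.226, 0.15], -1], [[0, 0, 0], [0.75, 0.226, 0.15], -1]])

```text
time_s: 26.73
tcp_pos: [0.5867, 0.3439, 0.0882]
tool_rot: [[-0.117, 0.993, 0.0], [0.993, 0.117, -0.0], [-0.0, 0.0, -1.0]]
contact_force: [-0.1, -1.2, -0.1]
opening: 1.001
finger_force: 0.0
```

```bash
python3 p.py .587,.344,.0,1.690
```

```text
t 26.73 tcp [0.5867 0.3439 0.0882] yaw 1.6877 open 1.001
[[0.0001, 0.0004, -0.0029], [0.0003, 0.0009, 0.294]] rows 2.1
```

servo_tool(motion=[[[0, 0, 0], [0, 0, 0.1], -1], [[0, 0, 0], [0, 0, 0.2], -1], [[0, 0, 0], [0, 0, 0.294], -1], [[0, 0, 0], [0, 0, 0.294], 1], [[0, 0, 0], [0, 0, 0.294], 1], [[0, 0, 0], [0, 0, 0.294], 1], [[0, 0, 0], [0, 0, 0.294], 1], [[0, 0, 0], [0, 0, 0.294], 1], [[0, 0, 0], [0, 0, 0.294], 1], [[0, 0, 0], [0, 0, 0.294], 1], [[0, 0, 0], [0, 0, 0.294], 1], [[0, 0, 0], [0, 0, 0.294], 1]], force=45)

```text
time_s: 27.73
tcp_pos: [0.5875, 0.3455, 0.0007]
tool_rot: [[-0.118, 0.993, 0.002], [0.993, 0.118, 0.001], [0.001, 0.002, -1.0]]
contact_force: [2.4, -0.0, 2.6]
opening: 0.468
finger_force: 45.0
```

servo_tool(motion=[[[0, 0, 0], [0, 0, 0], 1], [[0, 0, 0], [0, 0, 0], 1], [[0, 0, 0], [0, 0, 0], 1]])

```text
time_s: 27.98
tcp_pos: [0.5875, 0.3455, 0.0007]
tool_rot: [[-0.118, 0.993, 0.002], [0.993, 0.118, 0.001], [0.001, 0.002, -1.0]]
contact_force: [4.1, 0.5, 4.1]
opening: 0.469
finger_force: 45.0
```

```bash
python3 p.py .587,.344,.13,1.690 .565,-.0512,.13,1.69
```

```text
t 27.98 tcp [0.5875 0.3455 0.0007] yaw 1.6889 open 0.469
[[0.0028, -0.0008, -0.0014], [-0.0046, -0.0015, -0.4309]] rows 3.1
[[0.0028, -0.0008, -0.0014], [-1.3042, -0.2295, -0.4322]] rows 9.5
```

servo_tool(motion=[[[0, 0, 0], [0, 0, -0.1], 1], [[0, 0, 0], [0, 0, -0.22], 1], [[0, 0, 0], [0, 0, -0.34], 1], [[0, 0, 0], [0, 0, -0.43], 1], [[0, 0, 0], [-0.9, -0.15, -0.43], 1], [[0, 0, 0], [-0.9, -0.15, -0.43], 1], [[0, 0, 0], [-0.9, -0.15, -0.43], 1], [[0, 0, 0], [-0.9, -0.15, -0.43], 1], [[0, 0, 0], [-0.9, -0.15, -0.43], 1], [[0, 0, 0], [-0.9, -0.15, -0.43], 1], [[0, 0, 0], [-0.9, -0.15, -0.43], 1], [[0, 0, 0], [-0.9, -0.15, -0.43], 1]])

```text
time_s: 28.98
tcp_pos: [0.5705, 0.0665, 0.1256]
tool_rot: [[-0.113, 0.994, -0.007], [0.994, 0.113, -0.002], [-0.002, -0.007, -1.0]]
contact_force: [0.3, 0.9, -8.3]
opening: 0.472
finger_force: 45.0
```

servo_tool(motion=[[[0, 0, 0], [-0.4, -0.08, 0], 1], [[0, 0, 0], [-0.4, -0.08, 0], 1], [[0, 0, 0], [-0.4, -0.08, 0], 1], [[0, 0, 0], [-0.4, -0.08, 0], 1], [[0, 0, 0], [-0.4, -0.08, 0], 1], [[0, 0, 0], [-0.4, -0.08, 0], 1], [[0, 0, 0], [-0.4, -0.08, 0], 1]])

```text
time_s: 29.57
tcp_pos: [0.5628, -0.0487, 0.1273]
tool_rot: [[-0.119, 0.993, -0.003], [0.993, 0.119, 0.001], [0.002, -0.003, -1.0]]
contact_force: [0.9, 0.4, -7.8]
opening: 0.468
finger_force: 45.0
```

```bash
python3 p.py .5655,-.0515,.13,1.690; python3 - <<'E'
from h import *
im=snapshot("scene")
o=get_obs(); p=o["tcp_pos"]; q=[p[0],p[1],0]
h=cv2.convexHull(proj("scene",box(q,(.042,.042,.06),p[2]-.0007)).astype(np.float32))
cv2.polylines(im,[np.round(h*16).astype(np.int32)],True,(255,0,255),1,cv2.LINE_AA,4)
cv2.imwrite("pics/w1.png",cv2.resize(im[180:330,250:400],(600,600),interpolation=cv2.INTER_CUBIC))
E
```

```text
t 29.57 tcp [ 0.5628 -0.0487  0.1273] yaw 1.6899 open 0.468
[[-0.0036, -0.0022, -0.0001], [-0.0105, 0.0079, -0.0092]] rows 0.1
```

View pics/w1.png

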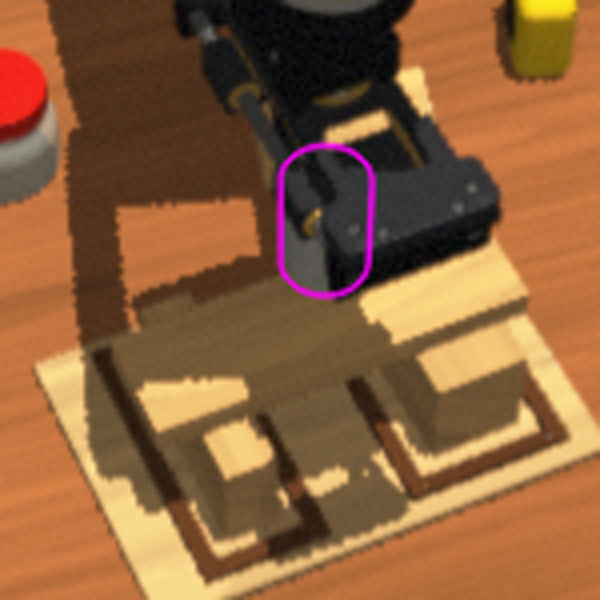

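The held weight lies within its predicted outline over the middle of the board. I'll lower it and creep to contact.

servo_tool(motion=[[[0, 0, 0], [-0.008, 0.008, 0.04], 1], [[0, 0, 0], [-0.008, 0.008, 0.08], 1], [[0, 0, 0], [-0.008, 0.008, 0.1], 1], [[0, 0, 0], [-0.008, 0.008, 0.115], 1], [[0, 0, 0], [-0.008, 0.008, 0.12], 1], [[0, 0, 0], [-0.008, 0.008, 0.12], 1], [[0, 0, 0], [-0.008, 0.008, 0.12], 1], [[0, 0, 0], [-0.008, 0.008, 0.12], 1]])

```text
time_s: 30.28
tcp_pos: [0.5671, -0.0525, 0.0933]
tool_rot: [[-0.118, 0.993, 0.001], [0.993, 0.118, -0.0], [-0.0, 0.001, -1.0]]
contact_force: [-0.4, 0.6, -7.1]
opening: 0.474
finger_force: 45.0
```

```bash
python3 p.py .565,-.0507,.0875,1.690
```

```text
t 30.28 tcp [ 0.5671 -0.0525  0.0933] yaw 1.6889 open 0.474
[[0.0013, 0.0005, -0.0014], [0.0068, -0.0062, 0.0195]] rows 0.2
```

servo_tool(motion=[[[0, 0, 0], [0.006, -0.006, 0.006], 1], [[0, 0, 0], [0.006, -0.006, 0.01], 1], [[0, 0, 0], [0.006, -0.006, 0.013], 1], [[0, 0, 0], [0.006, -0.006, 0.015], 1], [[0, 0, 0], [0.006, -0.006, 0.015], 1], [[0, 0, 0], [0.006, -0.006, 0.015], 1]])

```text
time_s: 30.78
tcp_pos: [0.5646, -0.0508, 0.0882]
tool_rot: [[-0.118, 0.993, 0.0], [0.993, 0.118, 0.0], [0.0, 0.0, -1.0]]
contact_force: [-0.1, -0.9, -7.0]
opening: 0.475
finger_force: 45.0
```

servo_tool(motion=[[[0, 0, 0], [0, 0, 0.003], 1], [[0, 0, 0], [0, 0, 0.003], 1], [[0, 0, 0], [0, 0, 0.003], 1]])

```text
time_s: 31.03
tcp_pos: [0.5648, -0.0509, 0.0877]
tool_rot: [[-0.118, 0.993, 0.0], [0.993, 0.118, -0.0], [-0.0, 0.0, -1.0]]
contact_force: [-0.6, -0.1, -5.0]
opening: 0.475
finger_force: 45.0
```

Beginning contact; a touch more, then release slowly and withdraw straight up.

servo_tool(motion=[[[0, 0, 0], [0, 0, 0.002], 1], [[0, 0, 0], [0, 0, 0.002], 1], [[0, 0, 0], [0, 0, 0.002], 1]], force=20)

```text
time_s: 31.28
tcp_pos: [0.5648, -0.0509, 0.0876]
tool_rot: [[-0.118, 0.993, 0.001], [0.993, 0.118, -0.0], [-0.0, 0.001, -1.0]]
contact_force: [-3.7, -0.5, 3.6]
opening: 0.473
finger_force: 20.0
```

servo_tool(motion=[[[0, 0, 0], [0, 0, 0], -0.2], [[0, 0, 0], [0, 0, 0], -0.6], [[0, 0, 0], [0, 0, 0], -1], [[0, 0, 0], [0, 0, 0], -1], [[0, 0, 0], [0, 0, 0], -1], [[0, 0, 0], [0, 0, 0], -1], [[0, 0, 0], [0, 0, 0], -1], [[0, 0, 0], [0, 0, -0.06], -1], [[0, 0, 0], [0, 0, -0.16], -1], [[0, 0, 0], [0, 0, -0.28], -1], [[0, 0, 0], [0, 0, -0.4], -1], [[0, 0, 0], [0, 0, -0.4], -1]])

```text
time_s: 32.28
tcp_pos: [0.5691, -0.0518, 0.2157]
tool_rot: [[-0.118, 0.993, 0.013], [0.993, 0.118, -0.003], [-0.004, 0.013, -1.0]]
contact_force: [1.1, -0.3, 1.2]
opening: 0.997
finger_force: 0.0
```

servo_tool(motion=[[[0, 0, 0], [0.1, 0, 0], -1], [[0, 0, 0], [0.9, -0.3, 0], -1], [[0, 0, 0], [0.9, -0.3, 0], -1], [[0, 0, 0], [0.9, -0.3, 0], -1], [[0, 0, 0], [0.9, -0.3, 0], -1], [[0, 0, 0], [0.9, -0.3, 0], -1], [[0, 0, 0], [0.9, -0.3, 0], -1], [[0, 0, 0], [0.9, -0.3, 0], -1], [[0, 0, 0], [0.9, -0.3, 0], -1], [[0, 0, 0], [0.9, -0.3, 0], -1], [[0, 0, 0], [0.9, -0.3, 0], -1], [[0, 0, 0], [0.9, -0.3, 0], -1]])

```text
time_s: 33.28
tcp_pos: [0.4442, 0.2054, 0.2067]
tool_rot: [[-0.116, 0.993, 0.0], [0.993, 0.116, -0.0], [-0.0, 0.0, -1.0]]
contact_force: [0.0, -0.5, 0.4]
opening: 1.002
finger_force: 0.0
```

```bash
python3 - <<'E'
from h import *
ims={n:snapshot(n) for n in("scene","top")}
for cams in(("top",),("scene",)): print(cams,fit(ims,[.565,-.0512,0],(.042,.042,.06),.087,cams))
A=[]
for n in ims:
    im=ims[n].copy()
    for p,s,z in(([.565,-.0512,1.69],(.2,.06,.018),.069),([.565,-.0512,0],(.042,.042,.06),.087)):
        h=cv2.convexHull(proj(n,box(p,s,z)).astype(np.float32)); cv2.polylines(im,[np.round(h*16).astype(np.int32)],True,(255,0,255),1,cv2.LINE_AA,4)
    A.append(cv2.resize(im[185:345,240:410] if n=="scene" else im[140:320,235:395],(400,400),interpolation=cv2.INTER_CUBIC))
cv2.imwrite("pics/c4.png",np.hstack(A)); print(get_obs()["time_s"])
E
```

```text
('top',) (array([ 0.56256606, -0.05137302, -0.07202541]), np.float64(0.10236215126187342))
('scene',) (array([ 0.56562319, -0.05063501,  0.03196019]), np.float64(0.0993135572444227))
33.3833
```

View pics/c4.png

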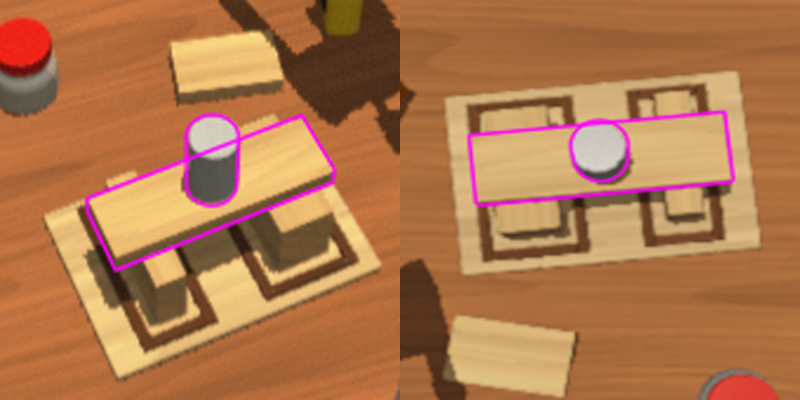

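The weight stands upright at mid-board, all on the target outlines, and the offcut is untouched. Handing in.

```bash
python3 -c "
from cell import *
print(hand_in())"
```

```text
the job is handed in; nothing more can be done
None
```

The stand is dry-fitted in the order you asked and handed in at about 33 s: both feet, the board and the weight sit within about 3 mm of target in the last camera check, and I left the offcut and glue bottle alone; the reported tool height read 39.5 mm low, so the first grasp closed above the thick foot, and I corrected for it after a table touch.

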